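Sort the handlebar grips by feel

ROBOT

A 6-joint arm with a two-finger parallel gripper is mounted at the origin on the work surface. World frame = base frame: x ahead of the robot, y to its left, z up, the work surface at z = 0. Lengths are in m, angles in degrees, forces in N, time in s.
With the tool pointing down it reaches from about 0.375 to 0.925 m from the base axis. Payload 5.7 kg.
Tool frame: the origin (TCP) lies at the centre of the arm's flange, where the gripper is bolted on; the fingertips stand 173 mm ahead of it and the grasp point (between the pads) lies 155 mm ahead of it; z points along the fingers, y is the line along which they close (so a half turn about z gives the same grasp; the last joint's range is limited). The gripper opens to 85 mm and grips with 20 to 120 N. Pads are 22 mm wide; open, the fingers measure 114 mm over their backs; the gripper's body (76 mm by 85 mm) begins 54 mm behind the grasp point. The pads swing forward as they close: fully open they stand 13 mm farther back than shut.
Start: joints at [-81.48, 20.558, 86.54, -0, 72.909, -6.595], TCP at [0.156, -0.579, 0.405] pointing down, gripper open.
Joint ranges: [-170.27, 170.27], [-57.76, 135], [12.27, 136.19], [-55.21, 235.2], [11.17, 155.16], [-170.74, 170.74]. Speed limits (degrees/s): [136.94, 136.94, 180, 180, 180, 180].

INTERFACE

Orientations are given as a 3x3 rotation matrix whose columns are the frame's x, y, z axes.
In Python, from bench import * gives the robot as it stands.
- The arm moves only by the tool apply_moves, never from a script. Its argument "steps" is a list of rows, each a list of 4 numbers: the shift along the tool's x, y, z in m, then the turn about the tool's z in degrees. In form: [[tx, ty, tz, turn], ...]. A call has 1 to 20 rows; each row shifts and turns the commanded pose from where the row before left it, along the tool's axes as they then stand; what a row does not reach is not made up. A row lasts 1/12 s, in which the tool goes at most 41.7 mm and 7.16 degrees, less where a joint would pass 70% of its speed; a pose out of reach is approached as far as the arm can. A call is refused whole if a number of a shift passes 0.0417 or a number of a turn 7.16, either way. A call with a gripper value outside its range is refused whole. "hand" is the gripper command: -1 is fully open, 1 is shut, values between are in proportion, set as the call begins (left out, the last holds). The fingers move at their own pace and stop on an object; "squeeze" is the grip in N (left out, the last holds). Time passes only in rows, so rows that do not move let the fingers close. It gives the time, the measured TCP pose, the force, the opening and the grip force at its end, in the units of the state.
- state(): the state, without advancing time (a new reading comes with each control period).
- snapshot(name): name is "scene" or "top" or "wrist"; returns a dict with "frame" (384x512x3 uint8, red, green, blue), "mtx" (3x3 intrinsics, pixels), "cam_to_world" (4x4, takes a point from camera to world coordinates); the wrist camera has in their place "T_tool_cam" (4x4, takes a point from camera to tool coordinates, whose origin is the TCP and whose axes are the flange's). Camera axes: x right, y down, z forward; pixel columns grow to the right and rows downward; lengths in m; the calibration is good to about 2 mm. A picture is of the moment at which its call begins: read the wrist's pose just before it. There is no depth.
- hand_in(): hands the job in; it is judged then, once.
Trained networks look in the newest picture that a camera, given by its name, has taken for a name from the list of things; names that differ only in an ending like _2 or _b are one class to them, and where a whole thing is asked for, a point or a joint stands for the part that bears it (a point fixed in the world has none). Each returns a list of dicts, best first, with "score" (0 to 1); they miss things now and then, are a little off and sometimes report something else, mostly with a low value. They report only what shows in the picture. A call takes as long as a camera call. They do not tell look-alikes from the thing itself.
- look_for(thing, camera): "centre" ([x, y, z] in m, in the coordinates of the camera as it stood for that picture, good to about 4 mm: the middle of the surface that is visible of it).
- outline_of(thing, camera): "pixels" (384x512 bool, what is visible of it).
The state is a dict: "t": time; "q": joint angles; "dq": joint speeds; "tau": joint torques, N m; "ee_pos": TCP position; "eef_rot": TCP orientation; "wrist_force": force on the tool from outside, world axes, zero at the start; "ft_torque": the same for the moment, N m; "grip_width": finger opening in m; "finger_force": force on a finger pad.
Only numpy, scipy, OpenCV 4.12 (cv2) and the standard library are available. Lean on these libraries where they do the work, as an engineer would, in place of code of your own. Each camera call takes 0.05 s, during which the arm holds its last target. There are 200 camera calls.

TASK

The rubber of some of the three old-stock handlebar grips on the counter has gone hard with age: squeeze each one to find out. Lay every grip that is still soft flat in the low sale tray, lengthwise like the tray's short sides, with its flanged end at the tray's tall header board; put every hard one in the deep cardboard carton. Leave the phone, the bell and the repair-kit box where they are.

Things in the scene. Friction and masses are not known exactly. Their poses are not given: they have to be found in the camera images.
- grip_a: bicycle handlebar grip of black ribbed rubber, lying flat: 128 mm long, 36 mm wide, 31 mm high, 0.12 kg; at one end a round flange 41 mm across, 6 mm thick, beside a thin bright collar. Origin: middle of the flat underside, 62 mm from the flange end; x along its length towards the flange, z up. Looks the same soft or hard
- grip_b: second grip, alike in shape, size and frame. Any of the grips, squeezed across its width (along its y) within 50 mm of the middle: a soft one yields about 10 mm in all under 10 to 25 N (to about 26 mm wide) and springs back; a hard one only 1 to 3 mm (it stays about 34 mm wide)
- grip_c: third grip, alike in shape, size and frame. Each grip is soft or hard by chance, independently of the others: all three may be soft, or all hard
- grip_a_flange (a point): centre of the outer face of grip_a's flange end, 62 mm along +x from its origin and 20.5 mm above its underside
- grip_b_flange (a point): centre of the outer face of grip_b's flange end, 62 mm along +x from its origin and 20.5 mm above its underside
- grip_c_flange (a point): centre of the outer face of grip_c's flange end, 62 mm along +x from its origin and 20.5 mm above its underside
- tray: low sale tray of grey plastic, fixed: 172 (x) by 252 (y) mm outside, walls 6 mm thick and 20 mm high, save the 70 mm high header board along its -x side (nearest the robot); floor 6 mm thick. Origin: centre of the underside. Three grips fit side by side along x, at y = -75, 0 and +75 mm. Stands left or right of the grips
- carton: carton of brown cardboard, fixed: 172 (x) by 252 (y) mm outside, walls 6 mm thick and all 50 mm high, floor 6 mm thick, two flaps folded down outside its short sides. Origin: centre of the underside. Holds three grips as the tray does. Stands on the other side of the grips from the tray
- phone: bystander: black keyboard phone lying flat, 62 x 115 x 12 mm; origin: centre of the underside
- bell: bystander: steel bicycle bell, 56 mm across, 31 mm high; origin: centre of the underside
- kit: bystander: repair-kit box, white with an orange band, 70 x 110 x 30 mm; origin: centre of the underside
Things that resemble listed ones, but are neither listed nor needed, are in the scene too. What is shaped like the grip_b but white is not meant. What is shaped like the grip_c but pink is not meant.

How it is judged:
By the outcome, as a careful person would: the job done as asked, in the order asked, and still so for the second after the job is handed in, with the robot touching nothing.
It also fails if it takes over 67 s, if anything falls off the work surface, if the arm or the gripper's body presses on something with over 40 N, if the wrist force passes 120 N, or if a joint passes its speed limit or range.

## Working session

There is one attempt and no reset: what is moved stays moved. The work goes in short steps, Python scripts to look and compute and a tool call to move; the robot and the scene stay as the last step left them, time stands still between calls to the robot, and variables do not carry over. Pictures are saved under pics/ and viewed, at most 10 in all, crops included, and the job is handed in when it is done.

Besides the shell and the picture viewer there is one more tool, called after "Request:" in YAML: its name, and indented under it one key for each argument. apply_moves: Moves the arm, as the interface text tells. Its arguments: {"type":"object","properties":{"steps":{"type":"array"},"hand":{"type":"number"},"squeeze":{"type":"number"}},"required":["steps"]}

```bash
mkdir -p pics; cat > h.py <<'E'
from bench import *
import numpy as np, cv2
def w(s,c,p):
    T=np.array(s["cam_to_world"]); return (T@np.r_[p,1])[:3]
def ray(s,u,v,z):
    T=np.array(s["cam_to_world"]); d=T[:3,:3]@np.linalg.inv(s["mtx"])@np.array([u,v,1.]); o=T[:3,3]
    return o+d*(z-o[2])/d[2]
def px(s,P):
    T=np.linalg.inv(np.array(s["cam_to_world"])); p=np.array(s["mtx"])@(T@np.r_[P,1])[:3]; return p[:2]/p[2]
E
python3 - <<'E'
from h import *
ims=[]
for c in ["top","scene"]:
    s=snapshot(c); cv2.imwrite(f"pics/{c}0.png",cv2.resize(s["frame"][:,:,::-1],(800,600)))
    for t in ["grip_a","tray","carton","grip_a_flange","phone","bell","kit"]:
        for d in look_for(t,c)[:6]:
            P=w(s,c,d["centre"]); print(c,t,round(d["score"],2),P.round(3),px(s,P).round())
st=state();print(st["t"],st["grip_width"],np.round(st["eef_rot"],3))
E
```

```text
top grip_a 0.79 [ 0.342 -0.014  0.032] [271. 256.]
top grip_a 0.74 [ 0.568 -0.007  0.029] [267. 169.]
top grip_a 0.69 [0.563 0.108 0.032] [223. 171.]
top grip_a 0.67 [ 0.253 -0.301  0.027] [384. 290.]
top grip_a 0.65 [ 0.494 -0.111  0.03 ] [308. 196.]
top grip_a 0.63 [0.271 0.329 0.028] [137. 286.]
top tray 0.64 [0.483 0.343 0.006] [136. 203.]
top carton 0.84 [ 0.508 -0.337  0.005] [392. 191.]
top grip_a_flange 0.71 [0.563 0.11  0.032] [222. 171.]
top phone 0.79 [0.763 0.226 0.012] [180.  99.]
top bell 0.88 [ 0.773 -0.181  0.025] [332.  92.]
top kit 0.56 [ 0.75  -0.016  0.032] [270. 100.]
top kit 0.18 [ 0.508 -0.336  0.006] [392. 191.]
top kit 0.15 [0.484 0.341 0.002] [137. 203.]
scene grip_a 0.94 [ 0.51  -0.118  0.028] [214. 207.]
scene grip_a 0.88 [0.27  0.324 0.024] [350. 144.]
scene grip_a 0.86 [0.585 0.106 0.027] [299. 219.]
scene grip_a 0.8 [ 0.353 -0.015  0.023] [246. 169.]
scene grip_a 0.74 [ 0.262 -0.295  0.027] [152. 157.]
scene grip_a 0.57 [ 0.58  -0.014  0.026] [254. 222.]
scene tray 0.57 [0.464 0.341 0.006] [371. 187.]
scene carton 0.64 [ 0.496 -0.342  0.016] [131. 213.]
scene carton 0.27 [0.46  0.342 0.009] [372. 186.]
scene grip_a_flange 0.68 [0.58  0.107 0.028] [299. 217.]
scene phone 0.75 [0.766 0.222 0.009] [359. 272.]
scene phone 0.35 [ 0.51  -0.117  0.028] [214. 207.]
scene bell 0.81 [ 0.784 -0.186  0.023] [189. 292.]
scene kit 0.81 [ 0.765 -0.017  0.028] [261. 277.]
0.8 0.08531165138631935 [[ 0.965  0.261 -0.   ]
 [ 0.261 -0.965  0.   ]
 [-0.    -0.    -1.   ]]
```

View pics/top0.png

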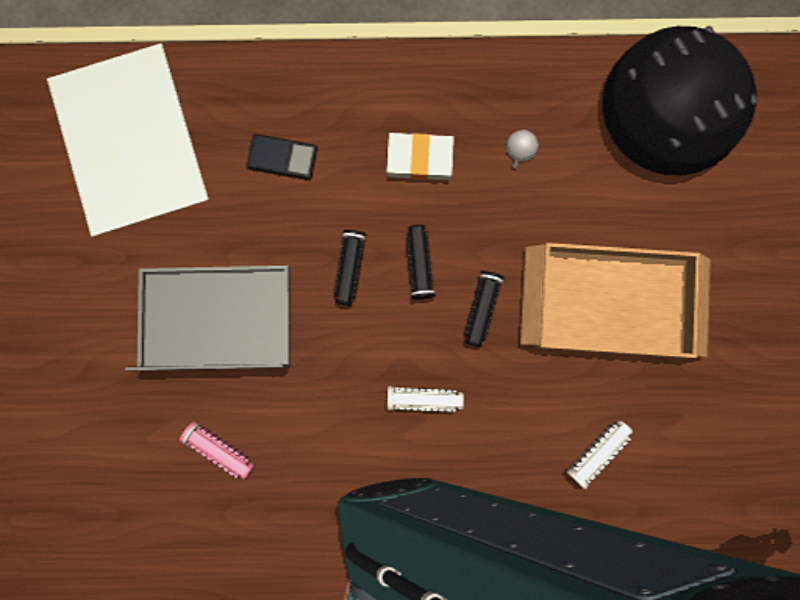

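View pics/scene0.png

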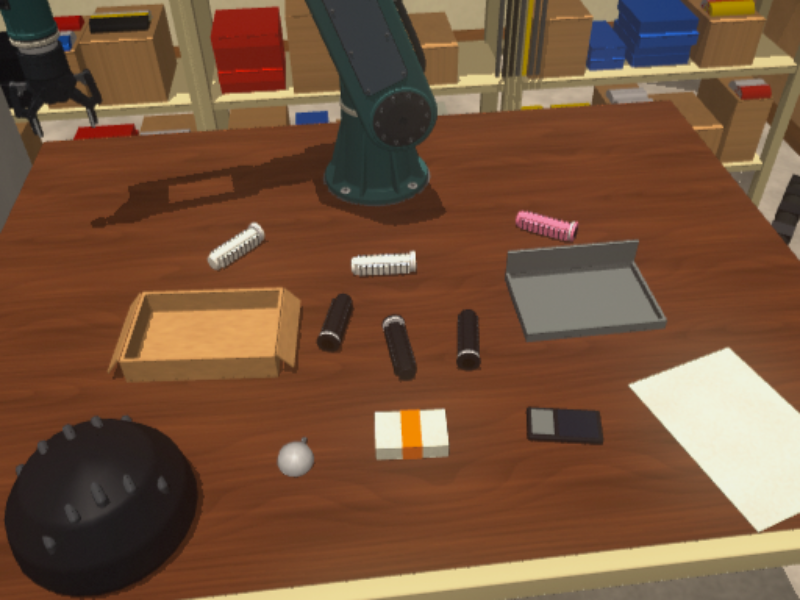

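Top view (800×600 px): three black grips at (349,268) with flange up, (420,262) with flange down, and (482,309) with flange up. The look-alikes are white at (425,400) and (600,455), and pink at (216,450). Tray is on the left at (213,318) with its header at the bottom edge, and the carton is on the right at (617,300). I choose the three black ones.

```bash
python3 - <<'E'
from h import *
s=snapshot("top"); f=s["frame"]; vis=f.copy()
for d in outline_of("grip_a","top"):
    m=np.array(d["pixels"]); 
    if m.sum()<50: continue
    v,u=np.nonzero(m); 
    col=np.median(f[m],axis=0)
    if col.max()>90: continue
    P=np.array([ray(s,a,b,0.02)[:2] for a,b in zip(u,v)]); 
    rect=cv2.minAreaRect((P*1000).astype(np.float32))
    c=P.mean(0); e=np.linalg.svd(P-c,full_matrices=False)[2][0]; e*=np.sign(e[0])
    bright=f[m].sum(1)>330; t=(P-c)@e
    print("grip",round(d["score"],2),c.round(4),"rect",np.round(rect[0],0),np.round(rect[1],0),"axis deg",np.degrees(np.arctan2(e[1],e[0])).round(1),"bright t",t[bright].mean().round(3),"range",t.min().round(3),t.max().round(3))
for n,z in (("tray",0.01),("carton",0.05)):
    d=outline_of(n,"top")[0]; m=np.array(d["pixels"]).astype(np.uint8)
    cs=max(cv2.findContours(m,0,2)[0],key=cv2.contourArea)
    P=np.array([ray(s,a,b,z)[:2] for a,b in cs[:,0]]); r=cv2.minAreaRect((P*1000).astype(np.float32)); print(n,np.round(r[0]),np.round(r[1]),round(r[2],1))
# known corner pixels from the 800x600 view
k=.64
for n,z,pts in (("tray rim",.02,[(140,269),(288,266),(288,365)]),("header top",.07,[(126,369),(286,366)]),("carton rim",.05,[(545,243),(708,252),(696,357),(521,349)])):
    print(n,[ray(s,a*k,b*k,z)[:2].round(3) for a,b in pts])
cv2.imwrite("pics/crop.png",cv2.resize(f[135:235,70:470][:,:,::-1],(800,200),interpolation=cv2.INTER_CUBIC)) 
cv2.imwrite("pics/crop.png",cv2.resize(f[130:240,80:340][:,:,::-1],(780,330),interpolation=cv2.INTER_CUBIC))
E
```

```text
grip 0.85 [ 0.5706 -0.0091] rect [574.  -9.] [126.  38.] axis deg 4.4 bright t -0.049 range -0.06 0.066
grip 0.63 [ 0.4939 -0.1138] rect [ 493. -114.] [ 37. 127.] axis deg -17.3 bright t 0.055 range -0.064 0.063
grip 0.6 [0.5672 0.1113] rect [566. 112.] [ 37. 127.] axis deg -8.1 bright t 0.054 range -0.064 0.063
tray [483. 349.] [176. 271.] 0.3
carton [ 503. -327.] [306. 179.] 85.2
tray rim [array([0.566, 0.462]), array([0.568, 0.212]), array([0.402, 0.211])]
header top [array([0.398, 0.461]), array([0.4  , 0.205])]
carton rim [array([ 0.597, -0.217]), array([ 0.579, -0.483]), array([ 0.407, -0.455]), array([ 0.423, -0.173])]
```

View pics/crop.png

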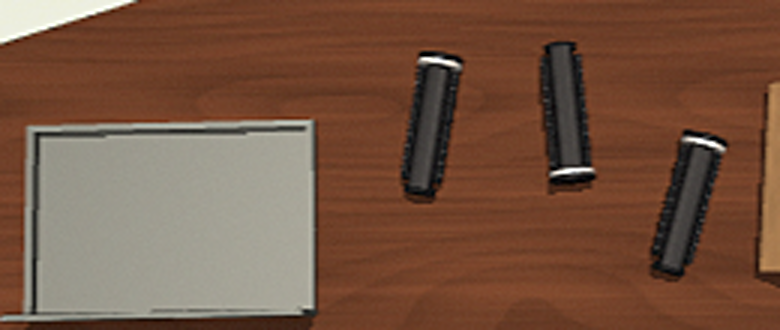

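The crop confirms it. Left grip: bright collar at the top end, so flange towards +x. Middle: collar at the bottom end, flange towards −x. Right: collar at the top end, flange towards +x. Starting with the right grip.

Request:
apply_moves:
  steps:
    - [0, 0, 0.0, 6.48]
    - [0, 0, 0.0, 6.48]
    - [0, 0, 0.0, 6.48]
    - [0, 0, 0.0, 6.48]
    - [0, 0, 0.0, 6.48]
    - [0.0123, -0.0363, 0.007, 0]
    - [0.0123, -0.0363, 0.007, 0]
    - [0.0123, -0.0363, 0.007, 0]
    - [0.0123, -0.0363, 0.007, 0]
    - [0.0123, -0.0363, 0.007, 0]
    - [0.0123, -0.0363, 0.007, 0]
    - [0.0123, -0.0363, 0.007, 0]
    - [0.0123, -0.0363, 0.007, 0]
    - [0.0123, -0.0363, 0.007, 0]
    - [0.0123, -0.0363, 0.007, 0]
    - [0.0123, -0.0363, 0.007, 0]
    - [0.0123, -0.0363, 0.007, 0]
    - [0.0123, -0.0363, 0.007, 0]
    - [0.0123, -0.0363, 0.007, 0]
    - [0.0123, -0.0363, 0.007, 0]
  hand: -0.4
  squeeze: 30

```text
t: 2.67
ee_pos: [0.4954, -0.1124, 0.2996]
eef_rot: [[0.955, -0.297, 0.001], [-0.297, -0.955, -0.0], [0.001, 0.0, -1.0]]
wrist_force: [-0.1, -0.3, 0.1]
grip_width: 0.0599
finger_force: 0.0
```

```bash
cat >> h.py <<'E'
def pose():
    s=state(); R=np.array(s["eef_rot"]); return s,np.array(s["ee_pos"]),R,np.degrees(np.arctan2(R[1,0],R[0,0]))
def wristcam():
    s,p,R,y=pose(); T=np.eye(4);T[:3,:3]=R;T[:3,3]=p
    c=snapshot("wrist"); c["cam_to_world"]=T@np.array(c["T_tool_cam"]); return c
def go(x,y,z,yaw):
    "turn first, then shift in turned frame"
    s,p,R,y0=pose(); turn=-((yaw-y0+180)%360-180)
    a=np.radians(yaw); d=np.array([x,y,z])-p
    print("t",round(s["t"],2),"pos",p.round(4),"yaw",y0.round(2),"q",np.round(s["q"],0),"w",round(s["grip_width"],4))
    print("turn",round(turn,1),"shift",np.round([d[0]*np.cos(a)+d[1]*np.sin(a),d[0]*np.sin(a)-d[1]*np.cos(a),-d[2]],4))
def grips(c,cam,z=0.02):
    f=c["frame"]
    for d in outline_of("grip_a",cam):
        m=np.array(d["pixels"])
        if m.sum()<50 or np.median(f[m],axis=0).max()>110: continue
        v,u=np.nonzero(m); P=np.array([ray(c,a,b,z)[:2] for a,b in zip(u,v)])
        r=cv2.minAreaRect((P*1000).astype(np.float32)); q=P.mean(0); e=np.linalg.svd(P-q,full_matrices=False)[2][0]; e*=np.sign(e[0])
        b=f[m].sum(1)>330; t=(P-q)@e
        print("grip",round(d["score"],2),q.round(4),np.round(r[0],1),np.round(r[1],0),"yaw",np.degrees(np.arctan2(e[1],e[0])).round(1),"bright",t[b].mean().round(3),"edge",u.min(),u.max(),v.min(),v.max())
E
python3 - <<'E'
from h import *
c=wristcam(); cv2.imwrite("pics/w1.png",c["frame"][:,:,::-1]); grips(c,"wrist"); go(.494,-.1135,.176,-17.3)
E
```

```text
grip 0.88 [ 0.4949 -0.1137] [ 488.4 -111. ] [ 40. 129.] yaw -16.6 bright 0.049 edge 229 281 114 263
grip 0.75 [0.5247 0.0984] [526.5  94.4] [18. 75.] yaw -27.5 bright nan edge 0 22 178 257
t 2.77 pos [ 0.4967 -0.1103  0.2991] yaw -17.01 q [-20.  20. 105.   0.  55.  87.] w 0.0595
turn 0.3 shift [-0.0017  0.0039  0.1231]h.py:29: RuntimeWarning: Mean of empty slice.
  print("grip",round(d["score"],2),q.round(4),np.round(r[0],1),np.round(r[1],0),"yaw",np.degrees(np.arctan2(e[1],e[0])).round(1),"bright",t[b].mean().round(3),"edge",u.min(),u.max(),v.min(),v.max())
  ret = ret.dtype.type(ret / rcount)
```

View pics/w1.png

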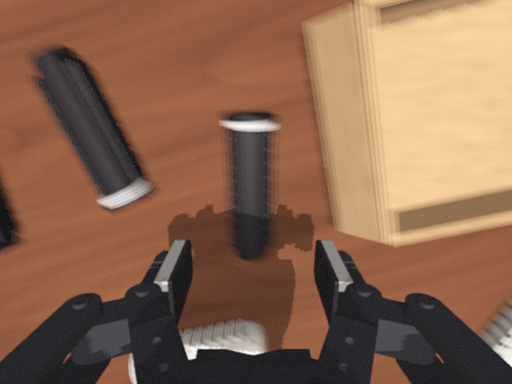

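The wrist view shows the black grip at (250,185) centred between the fingers, flange up (+tool x), carton flap clear on the right. Descend and squeeze.

Request:
apply_moves:
  steps:
    - [-0.001, 0.002, 0.03, 0]
    - [-0.001, 0.001, 0.03, 0]
    - [0, 0, 0.03, 0]
    - [0, 0, 0.02, 0]
    - [0, 0, 0.013, 0]
    - [0, 0, 0, 0]

```text
t: 3.27
ee_pos: [0.4902, -0.1166, 0.1744]
eef_rot: [[0.955, -0.298, -0.005], [-0.298, -0.955, 0.002], [-0.005, -0.0, -1.0]]
wrist_force: [-0.3, 0.7, 0.1]
grip_width: 0.06
finger_force: 0.0
```

Request:
apply_moves:
  steps:
    - [0, 0, 0, 0]
    - [0, 0, 0, 0]
    - [0, 0, 0, 0]
    - [0, 0, 0, 0]
    - [0, 0, 0, 0]
    - [0, 0, 0, 0]
    - [0, 0, 0, 0]
    - [0, 0, 0, 0]
  hand: 1
  squeeze: 30

```text
t: 3.93
ee_pos: [0.4921, -0.1167, 0.1778]
eef_rot: [[0.955, -0.297, 0.002], [-0.297, -0.955, -0.001], [0.002, 0.0, -1.0]]
wrist_force: [-0.6, -1.3, 7.1]
grip_width: 0.034
finger_force: 30.7
```

34 mm at 30 N, so this one is hard and goes in the carton.

Request:
apply_moves:
  steps:
    - [0, 0, -0.03, 0]
    - [0, 0, -0.04, 0]
    - [0, 0, -0.04, -6.65]
    - [0, 0, 0, -6.65]
    - [0.005, 0.0286, 0, 0]
    - [0.005, 0.0286, 0, 0]
    - [0.005, 0.0286, 0, 0]
    - [0.005, 0.0286, 0, 0]
    - [0.005, 0.0286, 0, 0]
    - [0, 0, 0, 0]
    - [0, 0, 0, 0]
    - [0, 0, 0, 0]

```text
t: 4.93
ee_pos: [0.5061, -0.2604, 0.2866]
eef_rot: [[0.998, -0.07, -0.001], [-0.07, -0.998, 0.001], [-0.001, -0.001, -1.0]]
wrist_force: [0.4, 0.1, -0.5]
grip_width: 0.0339
finger_force: 31.3
```

```bash
python3 - <<'E'
from h import *
c=wristcam(); 
s=snapshot("top"); a=s["frame"][130:250,300:480]; b=c["frame"]
cv2.imwrite("pics/w2.png",np.hstack([cv2.resize(a,(400,267)),cv2.resize(b,(356,267))])[:,:,::-1]); go(.507,-.26,.186,-4)
E
```

```text
t 5.03 pos [ 0.5061 -0.2596  0.2865] yaw -3.94 q [-34.  26.  98.   0.  57.  60.] w 0.034
turn 0.1 shift [0.0009 0.0003 0.1005]
```

View pics/w2.png

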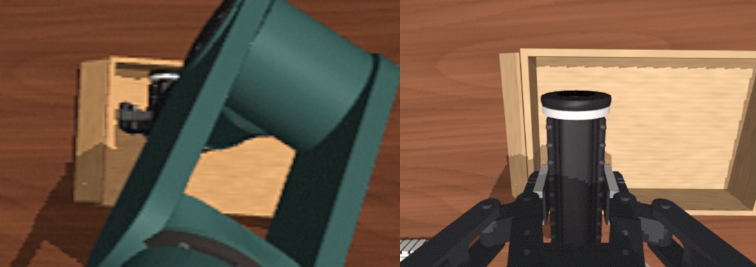

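The wrist view shows the grip held with its flange up. The carton's inner left rim is at about (530,52) and (535,195), and I'm checking that clearance.

```bash
python3 - <<'E'
from h import *
c=wristcam(); k=512/356
for u,v,z in [(521,52,.05),(527,58,.05),(523,212,.05),(753,210,.05),(756,52,.05),(536,66,.006)]: print(u,v,ray(c,(u-400)*k,v*k,z).round(3))
E
```

```text
521 52 [ 0.594 -0.216  0.05 ]
527 58 [ 0.588 -0.221  0.05 ]
523 212 [ 0.428 -0.194  0.05 ]
753 210 [ 0.413 -0.448  0.05 ]
756 52 [ 0.579 -0.421  0.05 ]
536 66 [ 0.58  -0.22   0.006]
```

Request:
apply_moves:
  steps:
    - [0, 0, 0.03, 0]
    - [0, 0, 0.03, 0]
    - [0, 0, 0.025, 0]
    - [0, 0, 0.014, 0]
    - [0, 0, 0, 0]
    - [0, 0, 0, 0]

```text
t: 5.58
ee_pos: [0.5065, -0.2599, 0.1874]
eef_rot: [[0.998, -0.068, -0.001], [-0.068, -0.998, 0.001], [-0.001, -0.001, -1.0]]
wrist_force: [-0.1, 0.2, -1.4]
grip_width: 0.0337
finger_force: 31.3
```

Request:
apply_moves:
  steps:
    - [0, 0, 0, 0]
    - [0, 0, 0, 0]
    - [0, 0, 0, 0]
    - [0, 0, 0, 0]
  hand: -0.15

```text
t: 5.92
ee_pos: [0.5069, -0.2609, 0.1887]
eef_rot: [[0.998, -0.069, 0.001], [-0.069, -0.998, -0.001], [0.001, 0.001, -1.0]]
wrist_force: [0.1, 0.1, -0.5]
grip_width: 0.0489
finger_force: 0.0
```

Request:
apply_moves:
  steps:
    - [0, 0, -0.03, 0]
    - [0, 0, -0.04, 0]
    - [0, 0, -0.04, 0]
    - [0, 0, 0, 0]
    - [0, 0, 0, 0]

```text
t: 6.33
ee_pos: [0.5076, -0.2615, 0.3011]
eef_rot: [[0.998, -0.07, 0.006], [-0.07, -0.998, -0.004], [0.006, 0.003, -1.0]]
wrist_force: [0.0, 0.3, -0.8]
grip_width: 0.049
finger_force: 0.0
```

```bash
python3 - <<'E'
from h import *
go(.572,-.009,.30,4.4)
E
```

```text
t 6.33 pos [ 0.5076 -0.2615  0.3011] yaw -3.99 q [-34.  25.  97.   0.  58.  60.] w 0.049
turn -8.4 shift [ 0.0836 -0.2468  0.0011]
```

Request:
apply_moves:
  steps:
    - [0, 0, 0, -4.2]
    - [0, 0, 0, -4.2]
    - [0.0119, -0.0353, 0, 0]
    - [0.0119, -0.0353, 0, 0]
    - [0.0119, -0.0353, 0, 0]
    - [0.0119, -0.0353, 0, 0]
    - [0.0119, -0.0353, 0, 0]
    - [0.0119, -0.0353, 0, 0]
    - [0.0119, -0.0353, 0, 0]
    - [0, 0, 0, 0]
    - [0, 0, 0, 0]
    - [0, 0, 0, 0]
  hand: -0.4

```text
t: 7.33
ee_pos: [0.57, -0.008, 0.2967]
eef_rot: [[0.997, 0.078, -0.002], [0.078, -0.997, -0.0], [-0.002, -0.0, -1.0]]
wrist_force: [-0.8, -1.0, 0.1]
grip_width: 0.0599
finger_force: 0.0
```

```bash
python3 - 2>/dev/null <<'E'
from h import *
c=wristcam(); grips(c,"wrist"); go(.571,-.009,.180,4.4)
E
```

```text
grip 0.58 [ 0.457  -0.2509] [ 458.8 -247.1] [69. 20.] yaw 13.5 bright 0.007 edge 489 511 286 345
grip 0.57 [ 0.5708 -0.0082] [567.2  -8.7] [135.  40.] yaw 4.8 bright 0.005 edge 231 278 104 263
t 7.43 pos [ 0.5701 -0.0091  0.2971] yaw 4.35 q [-8. 25. 97. -0. 58. 78.] w 0.0595
turn -0.1 shift [ 0.0009 -0.      0.1171]
```

Request:
apply_moves:
  steps:
    - [0, 0, 0.03, 0]
    - [0, 0, 0.03, 0]
    - [0, 0, 0.03, 0]
    - [0, 0, 0.017, 0]
    - [0, 0, 0.01, 0]
    - [0, 0, 0, 0]

```text
t: 7.93
ee_pos: [0.5694, -0.0092, 0.1786]
eef_rot: [[0.997, 0.075, -0.004], [0.075, -0.997, 0.001], [-0.004, -0.001, -1.0]]
wrist_force: [0.1, -0.3, 0.3]
grip_width: 0.0597
finger_force: 0.0
```

Request:
apply_moves:
  steps:
    - [0, 0, 0, 0]
    - [0, 0, 0, 0]
    - [0, 0, 0, 0]
    - [0, 0, 0, 0]
    - [0, 0, 0, 0]
    - [0, 0, 0, 0]
    - [0, 0, 0, 0]
    - [0, 0, 0, 0]
  hand: 1
  squeeze: 30

```text
t: 8.6
ee_pos: [0.5714, -0.0083, 0.1822]
eef_rot: [[0.997, 0.077, 0.003], [0.077, -0.997, -0.001], [0.003, 0.001, -1.0]]
wrist_force: [-0.4, -1.7, 6.1]
grip_width: 0.0336
finger_force: 30.3
```

33.6 mm at 30 N, so this one is hard too and goes beside the first in the carton.

Request:
apply_moves:
  steps:
    - [0, 0, -0.03, 0]
    - [0, 0, -0.04, 0]
    - [0, 0, -0.04, 4.7]
    - [0, 0, 0, 4.7]
    - [-0.004, 0.0332, 0, 0]
    - [-0.004, 0.0332, 0, 0]
    - [-0.004, 0.0332, 0, 0]
    - [-0.004, 0.0332, 0, 0]
    - [-0.004, 0.0332, 0, 0]
    - [-0.004, 0.0332, 0, 0]
    - [-0.004, 0.0332, 0, 0]
    - [-0.004, 0.0332, 0, 0]
    - [-0.004, 0.0332, 0, 0]
    - [-0.004, 0.0332, 0, 0]
    - [0, 0, 0, 0]
    - [0, 0, 0, 0]
    - [0, 0, 0, 0]

```text
t: 10.02
ee_pos: [0.5017, -0.3348, 0.2906]
eef_rot: [[0.996, -0.088, -0.0], [-0.088, -0.996, 0.001], [-0.0, -0.001, -1.0]]
wrist_force: [0.3, 0.6, -0.0]
grip_width: 0.0336
finger_force: 31.0
```

```bash
python3 - 2>/dev/null <<'E'
from h import *
c=wristcam(); cv2.imwrite("pics/w3.png",c["frame"][:,:,::-1]); go(.502,-.335,.188,-5)
E
```

```text
t 10.07 pos [ 0.5018 -0.3342  0.2906] yaw -4.97 q [-40.  28.  93.   0.  59.  55.] w 0.0334
turn 0.0 shift [0.0003 0.0008 0.1026]
```

View pics/w3.png

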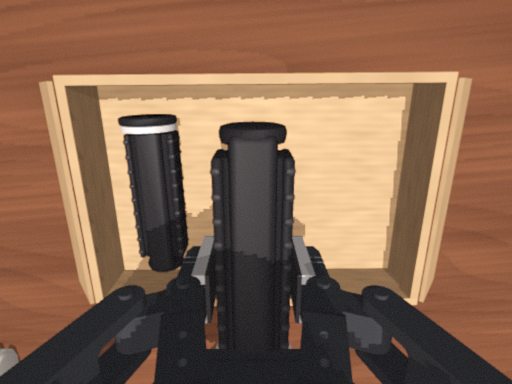

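The first grip lies flat in the carton at (155,195), and the held one at (252,230) is over the middle with clear space. Lower, release and lift.

Request:
apply_moves:
  steps:
    - [0, 0, 0.03, 0]
    - [0, 0, 0.03, 0]
    - [0, 0, 0.027, 0]
    - [0, 0, 0.015, 0]
    - [0, 0, 0, 0]
    - [0, 0, 0, 0]

```text
t: 10.57
ee_pos: [0.5022, -0.3334, 0.188]
eef_rot: [[0.996, -0.085, -0.001], [-0.085, -0.996, 0.002], [-0.002, -0.001, -1.0]]
wrist_force: [0.0, -0.1, -0.6]
grip_width: 0.0339
finger_force: 32.6
```

Request:
apply_moves:
  steps:
    - [0, 0, 0, 0]
    - [0, 0, 0, 0]
    - [0, 0, 0, 0]
    - [0, 0, 0, 0]
  hand: -0.15

```text
t: 10.9
ee_pos: [0.5022, -0.3352, 0.1893]
eef_rot: [[0.996, -0.087, 0.001], [-0.087, -0.996, -0.001], [0.001, 0.0, -1.0]]
wrist_force: [-0.1, -0.4, -0.4]
grip_width: 0.0491
finger_force: 0.0
```

Request:
apply_moves:
  steps:
    - [0, 0, -0.03, 0]
    - [0, 0, -0.04, 0]
    - [0, 0, -0.04, 0]
    - [0, 0, 0, 0]
    - [0, 0, 0, 0]

```text
t: 11.32
ee_pos: [0.5029, -0.3361, 0.302]
eef_rot: [[0.996, -0.087, 0.005], [-0.087, -0.996, -0.004], [0.006, 0.004, -1.0]]
wrist_force: [-0.3, 0.8, -0.9]
grip_width: 0.0497
finger_force: 0.0
```

```bash
python3 - <<'E'
from h import *
go(.567,.1115,.30,-8.1)
E
```

```text
t 11.32 pos [ 0.5029 -0.3361  0.302 ] yaw -4.99 q [-40.  27.  92.   0.  60.  55.] w 0.0497
turn 3.1 shift [ 4.000e-04 -4.522e-01  2.000e-03]
```

Request:
apply_moves:
  steps:
    - [0, 0, 0, 3.1]
    - [0, -0.0377, 0, 0]
    - [0, -0.0377, 0, 0]
    - [0, -0.0377, 0, 0]
    - [0, -0.0377, 0, 0]
    - [0, -0.0377, 0, 0]
    - [0, -0.0377, 0, 0]
    - [0, -0.0377, 0, 0]
    - [0, -0.0377, 0, 0]
    - [0, -0.0377, 0, 0]
    - [0, -0.0377, 0, 0]
    - [0, -0.0377, 0, 0]
    - [0, -0.0377, 0, 0]
    - [0, 0, 0, 0]
    - [0, 0, 0, 0]
    - [0, 0, 0, 0]
  hand: -0.4

```text
t: 12.65
ee_pos: [0.5648, 0.1124, 0.2975]
eef_rot: [[0.99, -0.14, -0.003], [-0.14, -0.99, -0.001], [-0.002, 0.001, -1.0]]
wrist_force: [-0.4, 0.0, -0.1]
grip_width: 0.06
finger_force: 0.0
```

```bash
python3 - 2>/dev/null <<'E'
from h import *
c=wristcam(); grips(c,"wrist"); go(.567,.1115,.182,-8.1)
E
```

```text
grip 0.56 [0.5681 0.111 ] [561.2 111.6] [ 40. 130.] yaw -9.4 bright 0.035 edge 231 284 108 260
t 12.75 pos [0.5651 0.1114 0.298 ] yaw -8.15 q [  4.  25.  96.  -0.  59. 102.] w 0.0601
turn -0.1 shift [ 0.0019 -0.0004  0.116 ]
```

Request:
apply_moves:
  steps:
    - [0.002, 0, 0.03, 0]
    - [0, 0, 0.03, 0]
    - [0, 0, 0.03, 0]
    - [0, 0, 0.016, 0]
    - [0, 0, 0.01, 0]
    - [0, 0, 0, 0]

```text
t: 13.25
ee_pos: [0.5665, 0.111, 0.1806]
eef_rot: [[0.99, -0.143, -0.004], [-0.143, -0.99, -0.0], [-0.004, 0.001, -1.0]]
wrist_force: [0.8, -0.1, 1.2]
grip_width: 0.0599
finger_force: 0.0
```

Request:
apply_moves:
  steps:
    - [0, 0, 0, 0]
    - [0, 0, 0, 0]
    - [0, 0, 0, 0]
    - [0, 0, 0, 0]
    - [0, 0, 0, 0]
    - [0, 0, 0, 0]
    - [0, 0, 0, 0]
    - [0, 0, 0, 0]
  hand: 1
  squeeze: 30

```text
t: 13.92
ee_pos: [0.5683, 0.1122, 0.1842]
eef_rot: [[0.99, -0.14, 0.003], [-0.14, -0.99, -0.0], [0.003, -0.0, -1.0]]
wrist_force: [-0.8, -2.3, 7.4]
grip_width: 0.0343
finger_force: 30.3
```

34.3 mm at 30 N: hard. All three are hard, so the third goes into the carton's last slot.

Request:
apply_moves:
  steps:
    - [0, 0, -0.03, 0]
    - [0, 0, -0.04, 0]
    - [0, 0, -0.04, -3.1]
    - [-0.0019, 0.0372, 0, 0]
    - [-0.0019, 0.0372, 0, 0]
    - [-0.0019, 0.0372, 0, 0]
    - [-0.0019, 0.0372, 0, 0]
    - [-0.0019, 0.0372, 0, 0]
    - [-0.0019, 0.0372, 0, 0]
    - [-0.0019, 0.0372, 0, 0]
    - [-0.0019, 0.0372, 0, 0]
    - [-0.0019, 0.0372, 0, 0]
    - [-0.0019, 0.0372, 0, 0]
    - [-0.0019, 0.0372, 0, 0]
    - [-0.0019, 0.0372, 0, 0]
    - [-0.0019, 0.0372, 0, 0]
    - [-0.0019, 0.0372, 0, 0]
    - [0, 0, 0, 0]
    - [0, 0, 0, 0]
    - [0, 0, 0, 0]

```text
t: 15.58
ee_pos: [0.4955, -0.4038, 0.2926]
eef_rot: [[0.996, -0.088, -0.0], [-0.088, -0.996, 0.001], [-0.0, -0.001, -1.0]]
wrist_force: [0.4, -0.1, -0.8]
grip_width: 0.0336
finger_force: 31.2
```

```bash
python3 - 2>/dev/null <<'E'
from h import *
c=wristcam(); cv2.imwrite("pics/w4.png",c["frame"][:,:,::-1]); go(.497,-.404,.190,-5)
E
```

```text
t 15.63 pos [ 0.4956 -0.403   0.2925] yaw -4.97 q [-45.  30.  88.   0.  62.  50.] w 0.0333
turn 0.0 shift [0.0015 0.0008 0.1025]
```

View pics/w4.png

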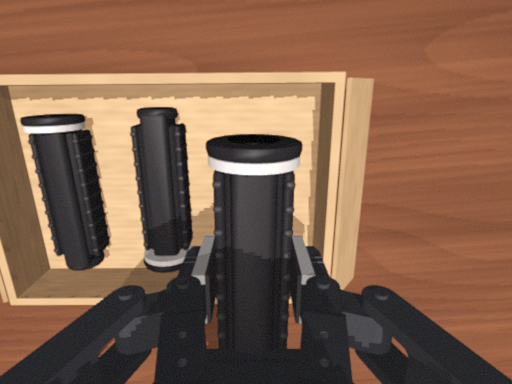

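Two grips lie flat in the carton at (70,190) and (163,190). The third, at (253,240), is over the free slot with its inner wall at u≈315, about 49 mm away, so there's room to release.

Request:
apply_moves:
  steps:
    - [0, 0, 0.03, 0]
    - [0, 0, 0.03, 0]
    - [0, 0, 0.027, 0]
    - [0, 0, 0.015, 0]
    - [0, 0, 0, 0]
    - [0, 0, 0, 0]

```text
t: 16.13
ee_pos: [0.4961, -0.4021, 0.1901]
eef_rot: [[0.996, -0.085, -0.001], [-0.085, -0.996, 0.002], [-0.001, -0.002, -1.0]]
wrist_force: [1.0, 0.0, -1.7]
grip_width: 0.0337
finger_force: 33.1
```

Request:
apply_moves:
  steps:
    - [0, 0, 0, 0]
    - [0, 0, 0, 0]
    - [0, 0, 0, 0]
    - [0, 0, 0, 0]
  hand: -0.15

```text
t: 16.47
ee_pos: [0.496, -0.404, 0.1913]
eef_rot: [[0.996, -0.087, 0.001], [-0.087, -0.996, -0.001], [0.001, 0.001, -1.0]]
wrist_force: [0.0, 0.1, 0.2]
grip_width: 0.049
finger_force: 0.0
```

Request:
apply_moves:
  steps:
    - [0, 0, -0.03, 0]
    - [0, 0, -0.04, 0]
    - [0, 0, -0.04, 0]
    - [0, -0.03, -0.02, 0]
    - [0, -0.03, -0.02, 0]
    - [0, 0, -0.02, 0]
    - [0, 0, 0, 0]
    - [0, 0, 0, 0]

```text
t: 17.13
ee_pos: [0.5014, -0.3445, 0.3623]
eef_rot: [[0.996, -0.086, 0.003], [-0.086, -0.996, -0.003], [0.003, 0.002, -1.0]]
wrist_force: [-0.4, 0.6, 0.5]
grip_width: 0.0489
finger_force: 0.0
```

```bash
python3 - 2>/dev/null <<'E'
from h import *
c=wristcam(); cv2.imwrite("pics/w5.png",c["frame"][:,:,::-1]); grips(c,"wrist"); print(state()["t"],state()["wrist_force"])
E
```

```text
grip 0.91 [ 0.5    -0.3312] [ 496.7 -330.9] [ 38. 136.] yaw -5.1 bright -0.041 edge 221 259 105 235
grip 0.73 [ 0.5077 -0.257 ] [ 501.6 -256.9] [ 43. 131.] yaw -3.8 bright 0.031 edge 138 190 110 234
grip 0.64 [ 0.4933 -0.4013] [ 487.8 -400.7] [ 42. 130.] yaw -5.5 bright 0.026 edge 288 336 111 235
17.2333 [-0.86888307 -0.70674065 -1.11688556]
```

View pics/w5.png

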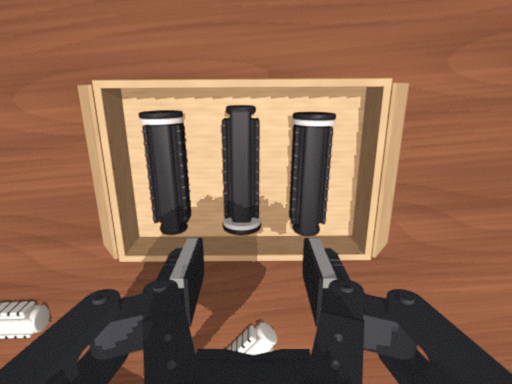

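All three grips lie flat in the carton at (165,170), (240,170) and (312,170), and the gripper is clear of everything.

```bash
python3 -c "
from bench import *
print(hand_in())"
```

```text
the job is handed in; nothing more can be done
None
```

All three grips squeezed hard (about 34 mm wide at 30 N), so all three are in the carton and the tray stays empty; the job is handed in at about 17 s.

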